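# Line up and restock the reagent jars by size

## Task

Restock the teal reagent stand with the four screw-lid jars, lined up by height along its front row: the smallest jar on the red mark at one end, the medium size on the middle mark, the largest on the white mark at the other end. The opened medium jar (orange lid) now stands on the mark behind the middle one: bring it forward to the middle mark of the front row and put the new medium jar (blue lid) on the mark behind it. Set every jar down upright and centred on its mark, without dropping or toppling any, and leave the amber bottle and the stack of dishes where they stand.

Things in the scene. Friction and masses are not known exactly. Their poses are not given: they have to be found in the camera images.
- jar_small: Straight-sided round jar standing upright, loose: white body with a paper label, blue screw lid (24 mm tall, the widest part; body 3 mm slimmer). 75 mm tall overall, 40 mm across the lid, about 90 g. Origin: centre of its underside, z up. Starts on the table (z = 0).
- jar_medium: Straight-sided round jar standing upright, loose: white body with a paper label, blue screw lid (24 mm tall, the widest part; body 3 mm slimmer). 100 mm tall overall, 48 mm across the lid, about 160 g. Origin: centre of its underside, z up. The new stock. Starts on the table (z = 0).
- jar_large: Straight-sided round jar standing upright, loose: white body with a paper label, blue screw lid (24 mm tall, the widest part; body 3 mm slimmer). 125 mm tall overall, 56 mm across the lid, about 260 g. Origin: centre of its underside, z up. Starts on the table (z = 0).
- jar_opened: Straight-sided round jar standing upright, loose: white body with a paper label, orange screw lid (24 mm tall, the widest part; body 3 mm slimmer). 100 mm tall overall, 48 mm across the lid, about 160 g. Origin: centre of its underside, z up. The older stock, with an orange band round its body. Starts on the stand, on the mark behind the middle one.
- mark_red: Red round mark, 72 mm across, flat on the stand's top. Origin: its centre, 20 mm above the table. An end of the front row (the row nearer the robot), left or right, 90 mm from mark_middle.
- mark_middle: White round mark, 72 mm across, flat on the stand's top. Origin: its centre, 20 mm above the table. Middle of the front row of three, 55 mm from the stand's front edge. The stand is a fixed teal board, 300 mm long, 200 mm deep, 20 mm thick; a steel rail along its back edge rises 16 mm above its top.
- mark_end: White round mark, 72 mm across, flat on the stand's top. Origin: its centre, 20 mm above the table. The other end of the front row, across from the red mark, 90 mm from mark_middle.
- mark_behind: White round mark, 72 mm across, flat on the stand's top. Origin: its centre, 20 mm above the table. The only mark in the back row, 90 mm straight behind mark_middle and 52 mm in front of the rear rail; at the start the opened jar stands on it.
- amber_bottle: Bystander, not to be moved: loose amber glass bottle with a black cap, 110 mm tall, 56 mm across, standing upright on the table among the jars. Origin: centre of its underside.
- dish_stack: Bystander, not to be moved: loose stack of three lidded clear dishes in one piece, 90 mm across, 44 mm tall, on the table to the left beyond the stand. Origin: centre of its underside. (Not listed: a pen, a clipboard and a pipette lying flat nearer the robot, a flat dish 15 mm tall at the right; machines and racks beyond x = 0.75 and |y| = 0.5.)

How it is judged:
By the outcome, as a careful person would: the job done as asked, in the order asked, and still so for the second after the job is handed in, with the robot touching nothing.
It also fails if it takes over 109 s, if anything falls off the work surface, if the arm or the gripper's body presses on something with over 40 N, if the wrist force passes 120 N, or if a joint passes its speed limit or range.

## Robot

A 7-joint arm with a two-finger parallel gripper is mounted at the origin on the work surface. World frame = base frame: x ahead of the robot, y to its left, z up, the work surface at z = 0. Lengths are in m, angles in rad, forces in N, time in s.
With the tool pointing down it reaches from about 0.4 to 0.85 m from the base axis. Payload 10.4 kg.
Tool frame: the origin (TCP) lies at the very end of the fingers, on their centre line; the grasp point (between the pads) lies 19 mm behind it; z points along the fingers, y is the line along which they close (so a half turn about z gives the same grasp; the last joint's range is limited). The gripper opens to 85 mm and grips with 20 to 120 N. Pads are 22 mm wide; open, the fingers measure 114 mm over their backs; the gripper's body (76 mm by 85 mm) begins 54 mm behind the grasp point. The pads swing forward as they close: fully open they stand 13 mm farther back than shut.
Start: joints at [-0.023, 0.332, -0.065, 1.46, 0.022, 1.35, -0.088], TCP at [0.625, 0, 0.209] pointing down, gripper open.
Joint ranges: [-2.6, 2.6], [-0.5, 2.12], [-1.47, 1.34], [0.16, 2.42], [-1.27, 4.41], [0.06, 2.06], [-2.6, 2.6]. Speed limits (rad/s): [2.22, 2.22, 2.79, 2.79, 3.14, 3.14, 3.14].

## Interface

Orientations are given as a unit quaternion [x, y, z, w].
In Python, from workcell import manip gives the robot as it stands.
- The arm moves only by the tool step_hand, called after "Call:" by a JSON object that holds its "name" and its "arguments". Schema: {"type":"object","properties":{"deltas":{"type":"array","items":{"type":"number"},"minItems":7,"maxItems":140},"grip_force":{"type":"number"},"only":{"type":"string"},"quiet":{"type":"boolean"},"lines":{"type":"string"}},"required":["deltas"],"additionalProperties":false}. deltas is one flat list of numbers that holds 1 to 20 rows one after another, with no inner brackets; each row has 7 numbers: a rotation vector rx, ry, rz in parts of the range, where 1.0 means 2 pi rad, then dx, dy, dz in normalised numbers (1 is 0.6 m), then the opening from 0.0 (shut) to 1.0 (fully open); each row is the pose to reach, as a shift and turn from the pose commanded when the call began, along the tool's axes at that moment; what a row does not reach only later rows make up. A row lasts 1/8 s, in which the tool goes at most 0.0625 m and 0.188 rad, less where a joint would pass 70% of its speed; a pose out of reach is approached as far as the arm can. The fingers move at their own pace and stop on an object; grip_force is the grip in N (left out, the last holds). Time passes only in rows, so rows that do not move let the fingers close. The tool returns the time, the measured TCP pose, the force, the opening and the grip force at its end. only (a regular expression) keeps the lines of the reply that match it, lines (a string "A,B") keeps lines A to B, and quiet returns only ok. Shift and turn numbers lie between -1 and 1, and a call with a number outside is refused. Input that does not fit is refused with a message, and nothing moves.
- manip.get_obs(): the state, without advancing time (a new reading comes with each control period).
- manip.camera(name): name is "scene" or "side" or "wrist"; returns the picture (400x640x3 uint8, blue, green, red); there is no depth.
- manip.calibration(name): a dict with "fx", "fy", "cx", "cy" (pixels), "world_from_camera" (4x4, takes a point from camera to world coordinates); the wrist camera has in their place "tool_from_camera" (4x4, takes a point from camera to tool coordinates, whose origin is the TCP and whose axes are the flange's). Camera axes: x right, y up, looking along -z (the intrinsics and any distortion apply to the point x, -y, -z); pixel columns grow to the right and rows downward; lengths in m; the calibration is good to about 2 mm. A picture is of the moment at which its call begins: read the wrist's pose just before it. calibration takes no time and is no camera call.
- manip.hand_in(): hands the job in; it is judged then, once.
Trained networks look in the newest picture that a camera, given by its name, has taken for a name from the list of things; names that differ only in an ending like _2 or _b are one class to them, and where a whole thing is asked for, a point or a joint stands for the part that bears it (a point fixed in the world has none). Each returns a list of dicts, best first, with "confidence" (0 to 1); they miss things now and then, are a little off and sometimes report something else, mostly with a low value. They report only what shows in the picture. A call takes as long as a camera call.
- manip.outline_of(camera, thing): "mask" (400x640 bool, what is visible of it) and "bbox" ([left, top, right, bottom] in pixels, round what is visible of it).
The state is a dict: "clock": time; "joint_pos": joint angles; "joint_velocities": joint speeds; "tau": joint torques, N m; "position": TCP position; "ee_rot": TCP orientation; "ft_force": force on the tool from outside, world axes, zero at the start; "torque": the same for the moment, N m; "grip_width": opening from 0.0 (shut) to 1.0 (fully open); "grasp_force": force on a finger pad.
Only numpy, scipy, OpenCV 4.12 (cv2) and the standard library are available. Lean on these libraries where they do the work, as an engineer would, in place of code of your own. Each camera call takes 0.05 s, during which the arm holds its last target. There are 200 camera calls.

## Working session

There is one attempt and no reset: what is moved stays moved. The work goes in short steps, Python scripts to look and compute and a tool call to move; the robot and the scene stay as the last step left them, time stands still between calls to the robot, and variables do not carry over. Pictures are saved under pics/ and viewed, at most 14 in all, crops included, and the job is handed in when it is done.

```bash
ls; mkdir -p pics; python3 - <<'E'
from workcell import manip
import cv2
for c in ("scene","side","wrist"):
    cv2.imwrite(f"pics/{c}0.png",manip.camera(c)); k=manip.calibration(c); print(c,k)
o=manip.get_obs(); print(o)
for c in ("scene","side"):
  for n in "jar_small jar_medium jar_large jar_opened mark_red mark_middle mark_end mark_behind amber_bottle dish_stack".split():
    print(c,n,[(round(d["confidence"],2),[int(v) for v in d["bbox"]]) for d in manip.outline_of(c,n)[:4]])
E
```

```text
pics
scene {'fx': 380.9423646033327, 'fy': 380.9423646033327, 'cx': 319.7438684318658, 'cy': 194.04252802699725, 'world_from_camera': array([[-0.75456167, -0.5593393 ,  0.34318542,  0.9314973 ],
       [ 0.65622542, -0.64139014,  0.39747565,  0.43261622],
       [-0.002208  ,  0.52512689,  0.85102108,  0.97457491],
       [ 0.        ,  0.        ,  0.        ,  1.        ]])}
side {'fx': 460.44922671188084, 'fy': 460.44922671188084, 'cx': 304.5811833376934, 'cy': 195.66993531392814, 'world_from_camera': array([[ 0.88401433,  0.29412683, -0.36332915,  0.15671903],
       [-0.46697807,  0.59092761, -0.65782676, -0.74129877],
       [ 0.02121673,  0.75119503,  0.65973925,  0.81112127],
       [ 0.        ,  0.        ,  0.        ,  1.        ]])}
wrist {'fx': 293.2833951564195, 'fy': 293.2833951564195, 'cx': 317.8510786254818, 'cy': 197.12839929921793, 'tool_from_camera': array([[ 7.94207554e-04,  9.51489736e-01,  3.07679462e-01,
         7.94802345e-02],
       [ 9.99999626e-01, -8.61045078e-04,  8.14753671e-05,
        -5.95901045e-04],
       [ 3.42448862e-04,  3.07679282e-01, -9.5
[... 1218 characters left out ...]
scene mark_behind [(0.7, [307, 219, 333, 238])]
scene amber_bottle [(0.72, [234, 133, 253, 164]), (0.44, [332, 196, 355, 220])]
scene dish_stack [(0.55, [363, 307, 402, 349]), (0.3, [351, 219, 382, 243])]
side jar_small [(0.73, [219, 118, 231, 146]), (0.64, [320, 270, 352, 333])]
side jar_medium [(0.92, [350, 325, 380, 377])]
side jar_large [(0.72, [320, 269, 353, 331])]
side jar_opened [(0.77, [300, 153, 318, 195])]
side mark_red [(0.8, [252, 172, 275, 189])]
side mark_middle [(0.8, [265, 189, 293, 205])]
side mark_end [(0.85, [274, 211, 306, 227])]
side mark_behind [(0.48, [294, 184, 321, 202])]
side amber_bottle [(0.94, [371, 244, 402, 300])]
side dish_stack [(0.89, [262, 114, 295, 140])]
```

View pics/scene0.png

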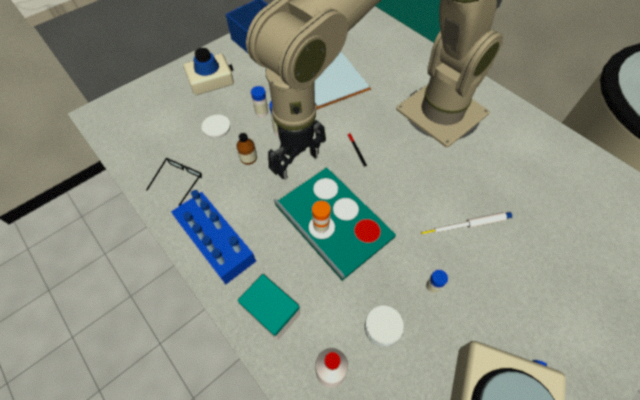

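View pics/side0.png

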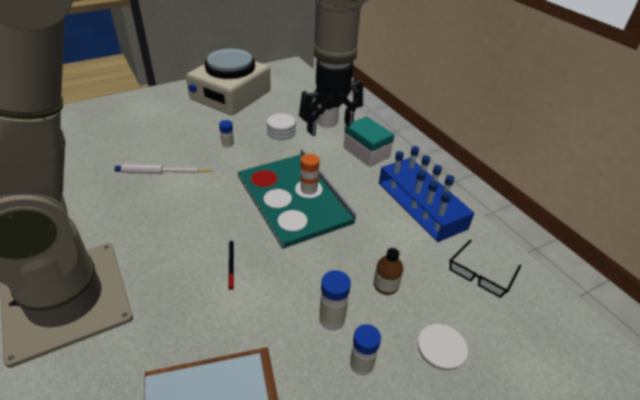

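The scene view shows the red mark at (367,231), the opened jar at (321,217) and the small jar at (438,281). The side view shows the large jar at (335,300), the medium at (365,350), the amber bottle at (388,272) and the small jar at (226,133). Next I'll fit positions from these.

```bash
cat > h.py <<'E'
from workcell import manip
import numpy as np, cv2
from scipy.optimize import least_squares
from scipy.spatial.transform import Rotation as R
def cam(c):
    k=manip.calibration(c)
    if c!="wrist": return k,np.array(k["world_from_camera"])
    o=manip.get_obs(); T=np.eye(4); T[:3,:3]=R.from_quat(o["ee_rot"]).as_matrix(); T[:3,3]=o["position"]
    return k,T@k["tool_from_camera"]
def proj(kT,P):
    k,T=kT; p=(np.atleast_2d(P)-T[:3,3])@T[:3,:3]
    return np.c_[k["cx"]+k["fx"]*p[:,0]/-p[:,2], k["cy"]+k["fy"]*p[:,1]/p[:,2]]
def back(kT,uv,z):
    k,T=kT; d=T[:3,:3]@np.array([(uv[0]-k["cx"])/k["fx"],-(uv[1]-k["cy"])/k["fy"],-1]); s=(z-T[2,3])/d[2]
    return T[:3,3]+s*d
a=np.linspace(0,2*np.pi,60)
def circ(x,y,r,z): return np.c_[x+r*np.cos(a),y+r*np.sin(a),0*a+z]
def cyl(x,y,r,h,z0): return np.r_[circ(x,y,r,z0+h),circ(x,y,r,z0+h-.024),circ(x,y,r-.0015,z0)]
def bb(p): return np.r_[p.min(0),p.max(0)]
def fit(kT,b,pts,z=.02):
    b=np.array(b,float)+[0,0,1,1] if 0 else np.array(b,float)
    x0=back(kT,[(b[0]+b[2])/2,(b[1]+b[3])/2],z)[:2]
    s=least_squares(lambda q:bb(proj(kT,pts(*q)))-b,x0); return s.x,s.fun
J={"jar_small":(.02,.075,0),"jar_medium":(.024,.1,0),"jar_large":(.028,.125,0),"jar_opened":(.024,.1,.02),"amber_bottle":(.028,.11,0),"dish_stack":(.045,.044,0)}
def look(c,names,thr=.3):
    kT=cam(c); manip.camera(c)
    for n in names:
        for d in manip.outline_of(c,n):
            if d["confidence"]<thr: continue
            if n in J: r,h,z=J[n]; f=lambda x,y:cyl(x,y,r,h,z)
            else: f=lambda x,y:circ(x,y,.036,.02)
            x,e=fit(kT,d["bbox"],f); print(c,n,round(d["confidence"],2),x.round(4),"res",e.round(1))
E
python3 - <<'E'
from h import *
N=list(J)+["mark_red","mark_middle","mark_end","mark_behind"]
look("scene",N); look("side",N)
E
```

```text
scene jar_small 0.7 [0.5004 0.3855] res [-0.9 -2.4  0.8  2.4]
scene jar_medium 0.66 [ 0.4711 -0.4033] res [-0.7  0.1  0.7 -0.1]
scene jar_large 0.63 [ 0.4866 -0.2964] res [-3.9 -2.9  4.3  2.7]
scene jar_opened 0.88 [0.6113 0.0702] res [-1.3  0.4  1.3 -0.4]
scene amber_bottle 0.61 [ 0.622  -0.2704] res [-1.  -2.9  1.   2.8]
scene dish_stack 0.6 [0.6766 0.3716] res [ 0.  -2.1 -0.   1.9]
scene mark_red 0.81 [0.5324 0.1626] res [ 1.7 -0.5 -1.7  0.5]
scene mark_middle 0.93 [0.5287 0.0702] res [-2.5 -1.8  2.5  1.6]
scene mark_end 0.9 [ 0.5207 -0.0112] res [ 0.2 -0.6 -0.2  0.5]
scene mark_end 0.52 [0.5976 0.0498] res [-4.2  5.8  4.2 -5.5]
scene mark_behind 0.52 [0.6158 0.0751] res [ 1.3 -0.9 -1.3  0.9]
side jar_small 0.54 [0.5103 0.3809] res [-1.1 -0.9  1.2  0.8]
side jar_medium 0.57 [ 0.4725 -0.4101] res [ 1.5 -2.6 -1.3  2.5]
side jar_large 0.55 [ 0.472  -0.3007] res [ 1.2 -0.7 -1.1  0.7]
side jar_opened 0.91 [0.6095 0.0574] res [ 0.5 -0.2 -0.5  0.2]
side amber_bottle 0.69 [ 0.6069 -0.2847] res [-3.6 -1.6  3.4  1.3]
side dish_stack 0.97 [0.6804 0.3737] res [ 1.6 -2.3 -1.6  2.2]
side mark_red 0.63 [0.6485 0.1162] res [ -5.   13.    5.  -12.2]
side mark_middle 0.72 [0.5286 0.0786] res [-1.3 -0.6  1.3  0.5]
side mark_end 0.9 [ 0.5222 -0.0186] res [ 0.3 -2.  -0.3  1.8]
side mark_behind 0.42 [0.6072 0.0508] res [-1.5 -0.5  1.5  0.4]
```

View pics/wrist0.png

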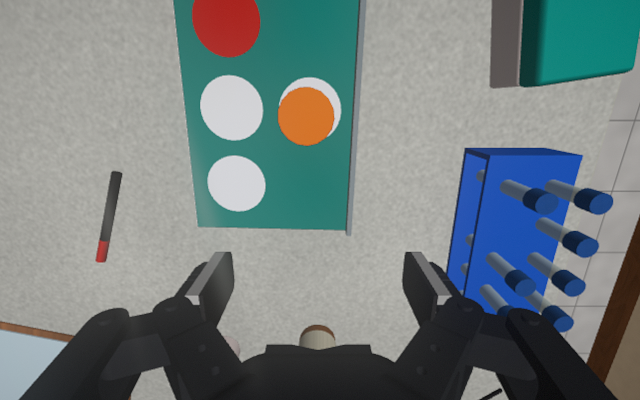

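The wrist view has up as +y and right as +x. It shows the red mark at (226,20), the white marks at (231,107) and (236,183), and the orange lid at (306,116) on the back mark. I'll refine the marks and lid from this picture.

```bash
cat >> h.py <<'E'
def ccirc(uv,kT,z,r):
    "circle of known radius through back-projected contour points"
    P=np.array([back(kT,p,z)[:2] for p in uv])
    s=least_squares(lambda q:np.hypot(*(P-q).T)-r,P.mean(0),loss="soft_l1",f_scale=.001); return s.x.round(4),np.sqrt((s.fun**2).mean()).round(4)
def blobs(im,lo,hi,amin=300):
    m=cv2.inRange(cv2.cvtColor(im,cv2.COLOR_BGR2HSV),lo,hi); m=cv2.morphologyEx(m,cv2.MORPH_OPEN,np.ones((3,3)))
    cs=[c[:,0,:]+.0 for c in cv2.findContours(m,cv2.RETR_EXTERNAL,cv2.CHAIN_APPROX_NONE)[0] if cv2.contourArea(c)>amin]
    return [c[(c[:,0]>2)&(c[:,0]<637)&(c[:,1]>2)&(c[:,1]<397)] for c in cs]
BLUE=((105,150,60),(130,255,255)); ORANGE=((8,150,120),(20,255,255)); RED=((0,150,80),(6,255,255)); WHITE=((0,0,195),(180,40,255))
def circles(im,kT,col,z,r,amin=300):
    for c in blobs(im,*col,amin):
        x,e=ccirc(c,kT,z,r); print("px",c.mean(0).round(),x,"rms",e)
E
python3 - <<'E'
from h import *
im=cv2.imread("pics/wrist0.png"); k=cam("wrist")
print("red");circles(im,k,RED,.02,.036)
print("white");circles(im,k,WHITE,.02,.036)
print("orange");circles(im,k,ORANGE,.12,.024)
E
```

```text
red
px [227.  34.] [0.5271 0.1637] rms 0.0008
white
px [236. 183.] [ 0.5226 -0.0172] rms 0.0012
px [318.  96.] [0.6125 0.0674] rms 0.004
px [231. 107.] [0.5248 0.0726] rms 0.0012
orange
px [306. 116.] [0.614 0.068] rms 0.0013
```

The manual's scale: shifts go in shares of 0.6 m and turns go in shares of 2 pi rad. Converting my numbers, 0.122 m / 0.6 = 0.2033, -0.0105 m / 0.6 = -0.0175.

Call:
{"name": "step_hand", "arguments": {"deltas": [0, 0, 0, 0.0567, -0.0083, 0, 1, 0, 0, 0, 0.1142, -0.0175, 0, 1, 0, 0, 0, 0.1142, -0.0175, 0.0667, 1, 0, 0, 0, 0.1142, -0.0175, 0.1333, 1, 0, 0, 0, 0.1142, -0.0175, 0.1833, 1, 0, 0, 0, 0.1142, -0.0175, 0.2033, 1, 0, 0, 0, 0.1142, -0.0175, 0.2033, 1, 0, 0, 0, 0.1142, -0.0175, 0.2033, 1], "grip_force": 30}}

```text
clock: 3.25
position: [0.6155, 0.0687, 0.0883]
ee_rot: [0.707, 0.707, 0.001, 0.001]
ft_force: [-0.1, -0.4, 0.1]
grip_width: 0.999
grasp_force: 0.0
```

```bash
python3 - <<'E'
from h import *
cv2.imwrite("pics/w1.png",manip.camera("wrist"));print(manip.get_obs()["position"])
E
```

```text
[0.61548667 0.06866836 0.08832178]
```

View pics/w1.png

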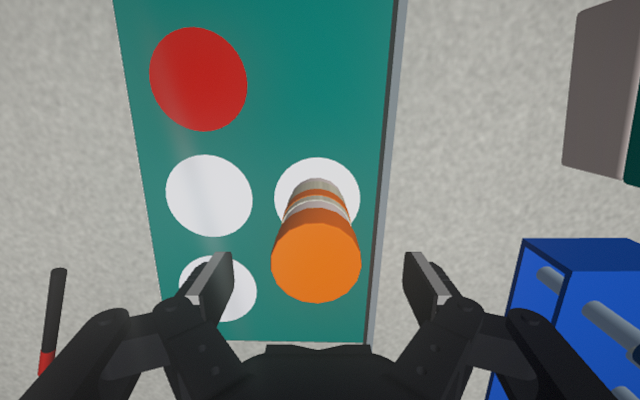

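The orange lid sits between the pads at (316,262), with marks at (198,78) and (209,195). I'll re-measure from here, where it is close and more accurate.

```bash
python3 - <<'E'
from h import *
im=cv2.imread("pics/w1.png"); k=cam("wrist")
print("red");circles(im,k,RED,.02,.036)
print("white");circles(im,k,WHITE,.02,.036)
for z in (.12,):
  m=cv2.inRange(cv2.cvtColor(im,cv2.COLOR_BGR2HSV),*ORANGE); c=max(cv2.findContours(m,0,1)[0],key=cv2.contourArea)[:,0,:]+.0
  print(bb(c)); print(ccirc(c[c[:,1]>225],k,z,.024)); print(ccirc(c[c[:,1]>262],k,z,.024))
E
```

```text
red
px [198.  79.] [0.5268 0.1627] rms 0.0009
white
px [239. 293.] [ 0.568  -0.0307] rms 0.0113
px [317. 187.] [0.614  0.0692] rms 0.008
px [209. 195.] [0.5246 0.0731] rms 0.0009
[271. 208. 360. 302.]
(array([0.6139, 0.0707]), np.float64(0.0009))
(array([0.6136, 0.0709]), np.float64(0.0006))
```

To row units: -0.03 m / 0.6 = -0.05, 0.002 m / 0.6 = 0.0033.

Call:
{"name": "step_hand", "arguments": {"deltas": [0, 0, 0, 0.0033, -0.0025, 0, 1, 0, 0, 0, 0.0033, -0.0025, 0, 1, 0, 0, 0, 0.0033, -0.0025, 0, 0, 0, 0, 0, 0.0033, -0.0025, 0, 0, 0, 0, 0, 0.0033, -0.0025, 0, 0, 0, 0, 0, 0.0033, -0.0025, 0, 0, 0, 0, 0, 0.0033, -0.0025, 0, 0, 0, 0, 0, 0.0033, -0.0025, 0, 0, 0, 0, 0, 0.0033, -0.0025, -0.0167, 0, 0, 0, 0, 0.0033, -0.0025, -0.05, 0, 0, 0, 0, 0.0033, -0.0025, -0.05, 0, 0, 0, 0, 0.0033, -0.0025, -0.05, 0], "grip_force": 30}}

```text
clock: 4.8
position: [0.6126, 0.0704, 0.116]
ee_rot: [0.707, 0.707, -0.0, -0.0]
ft_force: [-0.3, -0.4, -1.7]
grip_width: 0.542
grasp_force: 31.2
```

```bash
python3 - <<'E'
from h import *
im=manip.camera("wrist");cv2.imwrite("pics/w2.png",im);o=manip.get_obs();print(o["position"],o["grip_width"])
k=cam("wrist")
m=cv2.inRange(cv2.cvtColor(im,cv2.COLOR_BGR2HSV),*ORANGE); c=max(cv2.findContours(m,0,1)[0],key=cv2.contourArea)[:,0,:]+.0
print(bb(c)); print(ccirc(c[c[:,1]>262],k,o["position"][2]+.032,.024))
E
```

```text
[0.61244818 0.07040858 0.11574495] 0.5375815310198019
[273. 212. 363. 307.]
(array([0.6119, 0.07  ]), np.float64(0.0005))
```

View pics/w2.png

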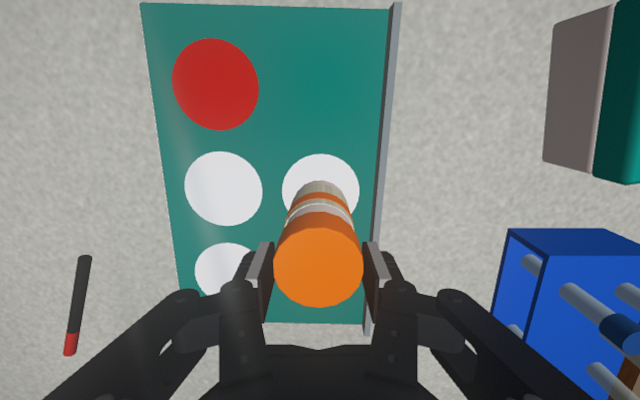

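The jar is held upright and lifted, with the lid centred between the pads at (318,267). I'll carry it to the middle mark.

To row units: -0.088 m / 0.6 = -0.1467, 0.0285 m / 0.6 = 0.0475.

Call:
{"name": "step_hand", "arguments": {"deltas": [0, 0, 0, 0.0017, -0.0333, 0, 0, 0, 0, 0, 0.0025, -0.075, 0, 0, 0, 0, 0, 0.0033, -0.1167, 0, 0, 0, 0, 0, 0.0047, -0.1467, 0, 0, 0, 0, 0, 0.0047, -0.1467, 0, 0, 0, 0, 0, 0.0047, -0.1467, 0, 0, 0, 0, 0, 0.0047, -0.1467, 0.02, 0, 0, 0, 0, 0.0047, -0.1467, 0.0367, 0, 0, 0, 0, 0.0047, -0.1467, 0.045, 0, 0, 0, 0, 0.0047, -0.1467, 0.0475, 0, 0, 0, 0, 0.0047, -0.1467, 0.0492, 0, 0, 0, 0, 0.0047, -0.1467, 0.0492, 0]}}

```text
clock: 6.35
position: [0.5252, 0.0734, 0.0875]
ee_rot: [0.707, 0.707, 0.0, 0.0]
ft_force: [0.0, 0.6, -2.4]
grip_width: 0.54
grasp_force: 31.4
```

```bash
python3 - <<'E'
from h import *
print(manip.get_obs()["position"])
E
```

```text
[0.52519438 0.07337289 0.08745592]
```

To row units: 0.001 m / 0.6 = 0.0017.

Call:
{"name": "step_hand", "arguments": {"deltas": [0, 0, 0, 0, 0, 0.0017, 0, 0, 0, 0, 0, 0, 0.0017, 0, 0, 0, 0, 0, 0, 0.0017, 0]}}

```text
clock: 6.72
position: [0.5255, 0.0734, 0.087]
ee_rot: [0.707, 0.707, 0.001, 0.0]
ft_force: [-0.6, 0.4, 6.4]
grip_width: 0.543
grasp_force: 31.9
```

Call:
{"name": "step_hand", "arguments": {"deltas": [0, 0, 0, 0, 0, 0.0017, 0, 0, 0, 0, 0, 0, 0.0017, 0, 0, 0, 0, 0, 0, 0.0017, 0]}}

```text
clock: 7.1
position: [0.5259, 0.0735, 0.0868]
ee_rot: [0.707, 0.707, 0.001, 0.001]
ft_force: [-3.2, -1.0, 13.0]
grip_width: 0.542
grasp_force: 32.6
```

Call:
{"name": "step_hand", "arguments": {"deltas": [0, 0, 0, 0, 0, 0.0017, 0, 0, 0, 0, 0, 0, 0.0017, 0, 0, 0, 0, 0, 0, 0.0017, 0]}}

```text
clock: 7.48
position: [0.5266, 0.0735, 0.0864]
ee_rot: [0.707, 0.707, 0.002, 0.001]
ft_force: [-3.2, -1.1, 16.3]
grip_width: 0.539
grasp_force: 33.4
```

To row units: -0.12 m / 0.6 = -0.2, -0.002 m / 0.6 = -0.0033.

Call:
{"name": "step_hand", "arguments": {"deltas": [0, 0, 0, 0, -0.001, -0.0033, 0, 0, 0, 0, 0, -0.001, -0.0033, 0, 0, 0, 0, 0, -0.001, -0.0033, 0.7, 0, 0, 0, 0, -0.001, -0.0033, 1, 0, 0, 0, 0, -0.001, -0.0033, 1, 0, 0, 0, 0, -0.001, -0.0033, 1, 0, 0, 0, 0, -0.001, -0.0033, 1, 0, 0, 0, 0, -0.001, -0.05, 1, 0, 0, 0, 0, -0.001, -0.1167, 1, 0, 0, 0, 0, -0.001, -0.1667, 1, 0, 0, 0, -0.05, -0.001, -0.2, 1, 0, 0, 0, -0.1, -0.001, -0.2, 1, 0, 0, 0, -0.1, -0.001, -0.2, 1, 0, 0, 0, -0.1, -0.001, -0.2, 1]}}

```text
clock: 9.22
position: [0.5243, 0.0141, 0.2041]
ee_rot: [0.707, 0.707, 0.0, -0.0]
ft_force: [-0.5, 0.1, -0.1]
grip_width: 0.997
grasp_force: 0.0
```

```bash
python3 - <<'E'
from h import *
im=manip.camera("wrist");cv2.imwrite("pics/w3.png",im);o=manip.get_obs();print(o["position"])
k=cam("wrist")
print("orange");circles(im,k,ORANGE,.12,.024)
print("red");circles(im,k,RED,.02,.036)
print("white");circles(im,k,WHITE,.02,.036)
E
```

```text
[0.52430176 0.0143735  0.20403858]
orange
px [318. 131.] [0.524  0.0708] rms 0.0013
red
px [320.  41.] [0.5261 0.1638] rms 0.0011
white
px [316. 195.] [ 0.5219 -0.0166] rms 0.0017
px [396. 122.] [0.6137 0.0711] rms 0.0016
px [318. 104.] [0.5241 0.0689] rms 0.0048
```

View pics/w3.png

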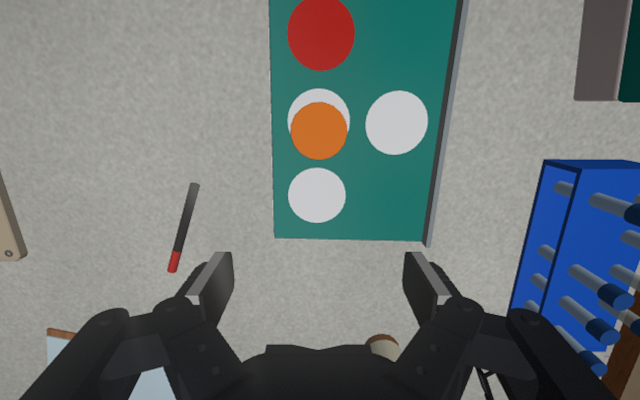

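The opened jar stands upright on the middle mark, lid at (318,131), within about 1–2 mm. The back mark at (396,122) is free. I'll go and look at the medium and large jars.

To row units: -0.474 m / 0.6 = -0.79, -0.46 m / 0.6 = -0.7667.

Call:
{"name": "step_hand", "arguments": {"deltas": [0, 0, 0, -0.05, -0.0067, 0, 1, 0, 0, 0, -0.1333, -0.0167, 0, 1, 0, 0, 0, -0.2167, -0.025, 0, 1, 0, 0, 0, -0.3, -0.0333, 0, 1, 0, 0, 0, -0.3833, -0.0417, 0, 1, 0, 0, 0, -0.4667, -0.05, 0, 1, 0, 0, 0, -0.55, -0.0583, 0, 1, 0, 0, 0, -0.6333, -0.0667, 0, 1, 0, 0, 0, -0.7167, -0.075, 0, 1, 0, 0, 0, -0.7667, -0.0867, 0, 1, 0, 0, 0, -0.79, -0.0867, 0, 1, 0, 0, 0, -0.79, -0.0867, 0, 1, 0, 0, 0, -0.79, -0.0867, 0, 1, 0, 0, 0, -0.79, -0.0867, 0, 1]}}

```text
clock: 11.02
position: [0.4733, -0.4593, 0.2044]
ee_rot: [0.706, 0.708, 0.0, 0.0]
ft_force: [-0.1, 0.5, -0.5]
grip_width: 0.999
grasp_force: 0.0
```

```bash
python3 - <<'E'
from h import *
im=manip.camera("wrist");cv2.imwrite("pics/w4.png",im);o=manip.get_obs();print(o["position"])
k=cam("wrist")
for c in blobs(im,*BLUE):
  print(bb(c),ccirc(c,k,.1,.024),ccirc(c,k,.125,.028))
E
```

```text
[ 0.47312331 -0.45956293  0.20445431]
[130. 367. 174. 396.] (array([ 0.274 , -0.7067]), np.float64(0.0045)) (array([ 0.2933, -0.683 ]), np.float64(0.0057))
[331. 330. 386. 356.] (array([ 0.523 , -0.6475]), np.float64(0.0061)) (array([ 0.5162, -0.6291]), np.float64(0.005))
[ 56. 294. 121. 313.] (array([ 0.2191, -0.5783]), np.float64(0.0082)) (array([ 0.2403, -0.5529]), np.float64(0.0064))
[126. 287. 173. 316.] (array([ 0.2939, -0.5933]), np.float64(0.0077)) (array([ 0.3145, -0.5816]), np.float64(0.0075))
[293. 106. 343. 157.] (array([ 0.4728, -0.4058]), np.float64(0.0015)) (array([ 0.4781, -0.409 ]), np.float64(0.0087))
[288.   3. 349.  20.] (array([ 0.4728, -0.2941]), np.float64(0.0011)) (array([ 0.4725, -0.3462]), np.float64(0.0057))
```

View pics/w4.png

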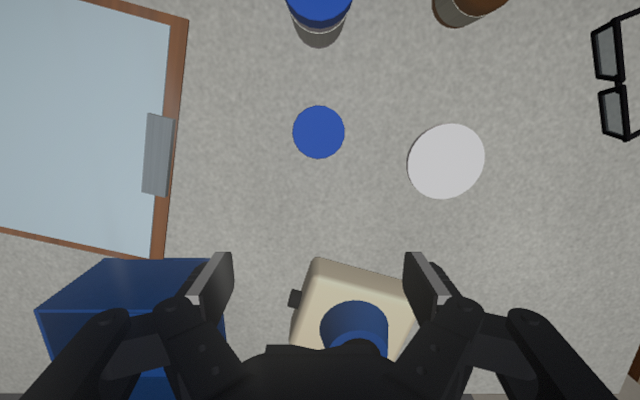

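The medium lid is at (318,132) and the large one sits at the top edge. The white dish and glasses are clear of the path.

Call:
{"name": "step_hand", "arguments": {"deltas": [0, 0, 0, 0.05, 0, 0, 1, 0, 0, 0, 0.0933, 0, 0, 1, 0, 0, 0, 0.0933, 0, 0.0667, 1, 0, 0, 0, 0.0933, 0, 0.1333, 1, 0, 0, 0, 0.0933, 0, 0.2, 1, 0, 0, 0, 0.0933, 0, 0.2283, 1, 0, 0, 0, 0.0933, 0, 0.2283, 1, 0, 0, 0, 0.0933, 0, 0.2283, 1, 0, 0, 0, 0.0933, 0, 0.2283, 1]}}

```text
clock: 12.2
position: [0.4732, -0.4053, 0.0688]
ee_rot: [0.707, 0.707, 0.0, 0.001]
ft_force: [-0.5, 0.0, 0.0]
grip_width: 1.0
grasp_force: 0.0
```

```bash
python3 - <<'E'
from h import *
im=manip.camera("wrist");o=manip.get_obs();print(o["position"])
k=cam("wrist")
for c in blobs(im,*BLUE):
  c=c[c[:,1]>262]
  if len(c)>20: print(bb(c),ccirc(c,k,.1,.024))
E
```

```text
[ 0.4730565  -0.40517477  0.0685368 ]
[130. 371. 173. 396.] (array([ 0.3791, -0.502 ]), np.float64(0.0055))
[274. 263. 363. 301.] (array([ 0.4728, -0.4021]), np.float64(0.0007))
```

To row units: -0.15 m / 0.6 = -0.25, -0.125 m / 0.6 = -0.2083.

Call:
{"name": "step_hand", "arguments": {"deltas": [0, 0, 0, 0.005, 0, 0, 1, 0, 0, 0, 0.005, 0, 0, 1, 0, 0, 0, 0.005, 0, 0, 0, 0, 0, 0, 0.005, 0, 0, 0, 0, 0, 0, 0.005, 0, 0, 0, 0, 0, 0, 0.005, 0, 0, 0, 0, 0, 0, 0.005, 0, 0, 0, 0, 0, 0, 0.005, 0, 0, 0, 0, 0, 0, 0.005, 0, -0.0167, 0, 0, 0, 0, 0.005, 0, -0.0583, 0, 0, 0, 0, 0.005, 0, -0.1083, 0, 0, 0, 0, 0.005, 0, -0.1583, 0, 0, 0, 0, 0.005, 0, -0.2083, 0, 0, 0, 0, 0.005, 0, -0.2417, 0, 0, 0, 0, 0.005, 0, -0.25, 0, 0, 0, 0, 0.005, 0, -0.25, 0, 0, 0, 0, 0.005, 0, -0.25, 0], "grip_force": 30}}

```text
clock: 14.38
position: [0.472, -0.4013, 0.216]
ee_rot: [0.707, 0.707, -0.0, -0.001]
ft_force: [0.1, 0.6, -2.2]
grip_width: 0.548
grasp_force: 31.4
```

```bash
python3 - <<'E'
from h import *
im=manip.camera("wrist");o=manip.get_obs();p=o["position"];print(p)
k=cam("wrist")
for c in blobs(im,*BLUE):
  c=c[c[:,1]>262]
  if len(c)>20: print(bb(c),ccirc(c,k,p[2]+.0325,.024))
E
```

```text
[ 0.47200644 -0.40135077  0.21605164]
[171. 346. 218. 396.] (array([ 0.4216, -0.4784]), np.float64(0.0078))
[273. 263. 363. 308.] (array([ 0.4715, -0.4022]), np.float64(0.0007))
```

To row units: 0.473 m / 0.6 = 0.7883, 0.087 m / 0.6 = 0.145.

Call:
{"name": "step_hand", "arguments": {"deltas": [0, 0, 0, 0.025, 0.0067, 0, 0, 0, 0, 0, 0.075, 0.02, 0, 0, 0, 0, 0, 0.1417, 0.0417, 0, 0, 0, 0, 0, 0.2083, 0.0617, 0, 0, 0, 0, 0, 0.275, 0.0833, 0, 0, 0, 0, 0, 0.3417, 0.1033, 0, 0, 0, 0, 0, 0.4083, 0.125, 0, 0, 0, 0, 0, 0.475, 0.145, 0, 0, 0, 0, 0, 0.5417, 0.165, 0, 0, 0, 0, 0, 0.6083, 0.185, 0, 0, 0, 0, 0, 0.675, 0.205, 0, 0, 0, 0, 0, 0.7333, 0.2217, 0, 0, 0, 0, 0, 0.77, 0.2333, 0, 0, 0, 0, 0, 0.7883, 0.2373, 0, 0, 0, 0, 0, 0.7883, 0.2373, 0, 0, 0, 0, 0, 0.7883, 0.2373, 0, 0, 0, 0, 0, 0.7883, 0.2373, 0, 0]}}

```text
clock: 16.55
position: [0.6148, 0.0699, 0.2174]
ee_rot: [0.708, 0.706, -0.0, 0.0]
ft_force: [0.3, 0.2, -1.6]
grip_width: 0.54
grasp_force: 31.4
```

```bash
python3 - <<'E'
from h import *
im=manip.camera("wrist");o=manip.get_obs();p=o["position"];print(p)
cv2.imwrite("pics/w5.png",im)
k=cam("wrist")
for c in blobs(im,*BLUE):
  c=c[c[:,1]>262]
  if len(c)>20: print(bb(c),ccirc(c,k,p[2]+.0325,.024))
print("red");circles(im,k,RED,.02,.036)
E
```

```text
[0.61482086 0.07021145 0.21738749]
[545. 318. 568. 342.] (array([0.762 , 0.0451]), np.float64(0.003))
[554. 285. 579. 308.] (array([0.7611, 0.0682]), np.float64(0.003))
[571. 263. 591. 272.] (array([0.7483, 0.0922]), np.float64(0.0016))
[273. 263. 363. 308.] (array([0.6143, 0.0693]), np.float64(0.0007))
[448. 263. 552. 338.] (array([0.7086, 0.0579]), np.float64(0.0078))
red
px [242.  89.] [0.5265 0.1629] rms 0.0012
```

View pics/w5.png

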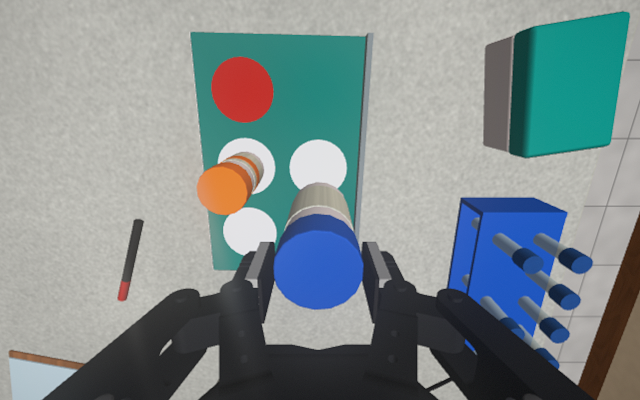

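The blue-lid jar is held upright at (318,262), over the back mark. I'll lower it.

To row units: 0.127 m / 0.6 = 0.2117, 0.124 m / 0.6 = 0.2067.

Call:
{"name": "step_hand", "arguments": {"deltas": [0, 0, 0, 0.0017, -0.0007, 0.0333, 0, 0, 0, 0, 0.0017, -0.0007, 0.0833, 0, 0, 0, 0, 0.0017, -0.0007, 0.1333, 0, 0, 0, 0, 0.0017, -0.0007, 0.175, 0, 0, 0, 0, 0.0017, -0.0007, 0.1967, 0, 0, 0, 0, 0.0017, -0.0007, 0.2067, 0, 0, 0, 0, 0.0017, -0.0007, 0.2117, 0, 0, 0, 0, 0.0017, -0.0007, 0.2117, 0, 0, 0, 0, 0.0017, -0.0007, 0.2117, 0, 0, 0, 0, 0.0017, -0.0007, 0.2117, 0]}}

```text
clock: 17.85
position: [0.6147, 0.0724, 0.0907]
ee_rot: [0.707, 0.707, 0.0, 0.0]
ft_force: [-0.5, 1.0, -2.4]
grip_width: 0.545
grasp_force: 31.4
```

Call:
{"name": "step_hand", "arguments": {"deltas": [0, 0, 0, 0, 0, 0.0017, 0, 0, 0, 0, 0, 0, 0.0017, 0, 0, 0, 0, 0, 0, 0.0017, 0]}}

```text
clock: 18.23
position: [0.6144, 0.0723, 0.0892]
ee_rot: [0.707, 0.707, 0.0, 0.0]
ft_force: [0.5, 0.1, -1.8]
grip_width: 0.54
grasp_force: 31.4
```

Call:
{"name": "step_hand", "arguments": {"deltas": [0, 0, 0, 0, 0, 0.0017, 0, 0, 0, 0, 0, 0, 0.0017, 0, 0, 0, 0, 0, 0, 0.0017, 0]}}

```text
clock: 18.6
position: [0.6144, 0.0723, 0.0882]
ee_rot: [0.707, 0.707, 0.0, 0.0]
ft_force: [0.2, 0.1, -2.6]
grip_width: 0.542
grasp_force: 31.4
```

To row units: 0.001 m / 0.6 = 0.0017.

Call:
{"name": "step_hand", "arguments": {"deltas": [0, 0, 0, 0, 0, 0.0017, 0, 0, 0, 0, 0, 0, 0.0017, 0, 0, 0, 0, 0, 0, 0.0017, 0]}}

```text
clock: 18.98
position: [0.6146, 0.0724, 0.0875]
ee_rot: [0.707, 0.707, 0.0, 0.0]
ft_force: [-0.5, 1.2, 1.5]
grip_width: 0.543
grasp_force: 31.7
```

Call:
{"name": "step_hand", "arguments": {"deltas": [0, 0, 0, 0, 0, 0.0008, 0, 0, 0, 0, 0, 0, 0.0008, 0, 0, 0, 0, 0, 0, 0.0008, 0]}}

```text
clock: 19.35
position: [0.6148, 0.0724, 0.0874]
ee_rot: [0.707, 0.707, 0.0, 0.0]
ft_force: [-0.5, -0.7, 5.3]
grip_width: 0.538
grasp_force: 32.0
```

Call:
{"name": "step_hand", "arguments": {"deltas": [0, 0, 0, 0, 0, 0.0008, 0, 0, 0, 0, 0, 0, 0.0008, 0, 0, 0, 0, 0, 0, 0.0008, 0]}}

```text
clock: 19.73
position: [0.615, 0.0724, 0.0874]
ee_rot: [0.707, 0.707, 0.001, 0.0]
ft_force: [-1.3, -0.1, 8.7]
grip_width: 0.548
grasp_force: 32.3
```

To row units: 0.256 m / 0.6 = 0.4267, 0.23 m / 0.6 = 0.3833.

Call:
{"name": "step_hand", "arguments": {"deltas": [0, 0, 0, 0, 0, -0.0017, 0, 0, 0, 0, 0, 0, -0.0017, 0, 0, 0, 0, 0, 0, -0.0017, 0.65, 0, 0, 0, 0, 0, -0.0017, 0.85, 0, 0, 0, 0, 0, -0.0017, 0.85, 0, 0, 0, 0, 0, -0.0017, 0.85, 0, 0, 0, 0, 0, -0.0333, 0.85, 0, 0, 0, 0, 0, -0.1, 0.85, 0, 0, 0, 0, 0, -0.1667, 0.9, 0, 0, 0, 0.05, -0.0217, -0.2, 1, 0, 0, 0, 0.1333, -0.055, -0.2, 1, 0, 0, 0, 0.2167, -0.09, -0.2, 1, 0, 0, 0, 0.3, -0.125, -0.2, 1, 0, 0, 0, 0.3833, -0.1583, -0.2, 1, 0, 0, 0, 0.4267, -0.1767, -0.2, 1, 0, 0, 0, 0.4267, -0.1767, -0.2, 1, 0, 0, 0, 0.4267, -0.1767, -0.2, 1, 0, 0, 0, 0.4267, -0.1767, -0.2, 1]}}

```text
clock: 21.98
position: [0.5094, 0.3268, 0.2067]
ee_rot: [0.708, 0.706, 0.0, 0.0]
ft_force: [0.5, -0.5, 0.1]
grip_width: 1.0
grasp_force: 0.0
```

```bash
python3 - <<'E'
from h import *
im=manip.camera("wrist");cv2.imwrite("pics/w6.png",im);o=manip.get_obs();print(o["position"])
k=cam("wrist")
for c in blobs(im,*BLUE):
  print(bb(c),ccirc(c,k,.075,.02))
E
```

```text
[0.50922031 0.32704835 0.20655323]
[294. 105. 331. 144.] (array([0.5036, 0.385 ]), np.float64(0.0016))
```

View pics/w6.png

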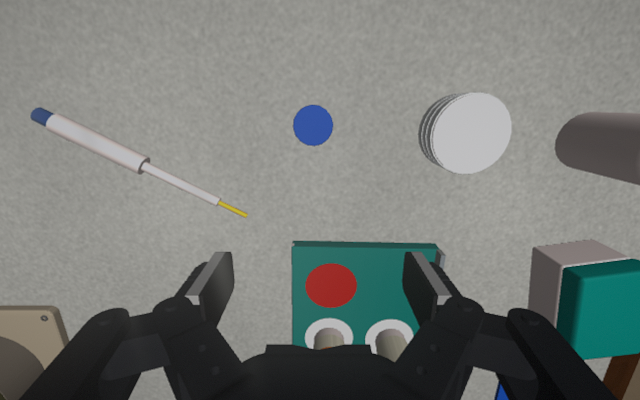

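The small jar's lid is at (313,125). The dish stack at (470,133) is well clear.

To row units: 0.162 m / 0.6 = 0.27, -0.0058 m / 0.6 = -0.0097.

Call:
{"name": "step_hand", "arguments": {"deltas": [0, 0, 0, 0.05, -0.005, 0, 1, 0, 0, 0, 0.1, -0.0097, 0, 1, 0, 0, 0, 0.1, -0.0097, 0.05, 1, 0, 0, 0, 0.1, -0.0097, 0.1167, 1, 0, 0, 0, 0.1, -0.0097, 0.1833, 1, 0, 0, 0, 0.1, -0.0097, 0.2417, 1, 0, 0, 0, 0.1, -0.0097, 0.27, 1, 0, 0, 0, 0.1, -0.0097, 0.27, 1, 0, 0, 0, 0.1, -0.0097, 0.27, 1, 0, 0, 0, 0.1, -0.0097, 0.27, 1]}}

```text
clock: 23.28
position: [0.5034, 0.3889, 0.0458]
ee_rot: [0.707, 0.707, 0.001, 0.0]
ft_force: [0.4, 1.2, -0.3]
grip_width: 1.0
grasp_force: 0.0
```

```bash
python3 - <<'E'
from h import *
im=manip.camera("wrist");o=manip.get_obs();print(o["position"])
k=cam("wrist")
for c in blobs(im,*BLUE):
  print(bb(c)); c=c[c[:,1]>262]
  if len(c)>20: print(bb(c),ccirc(c,k,.075,.02))
E
```

```text
[0.50326471 0.38877702 0.04552998]
[284. 219. 356. 298.]
[284. 263. 356. 298.] (array([0.5037, 0.388 ]), np.float64(0.0007))
```

Aligned, so I'll lower 2 mm, close and lift.

To row units: -0.08 m / 0.6 = -0.1333, -0.06 m / 0.6 = -0.1.

Call:
{"name": "step_hand", "arguments": {"deltas": [0, 0, 0, -0.0008, 0.0008, 0.0033, 1, 0, 0, 0, -0.0008, 0.0008, 0.0033, 0, 0, 0, 0, -0.0008, 0.0008, 0.0033, 0, 0, 0, 0, -0.0008, 0.0008, 0.0033, 0, 0, 0, 0, -0.0008, 0.0008, 0.0033, 0, 0, 0, 0, -0.0008, 0.0008, 0.0033, 0, 0, 0, 0, -0.0008, 0.0008, 0.0033, 0, 0, 0, 0, -0.0008, 0.0008, 0.0033, 0, 0, 0, 0, -0.0008, 0.0008, -0.0167, 0, 0, 0, 0, -0.0008, 0.0008, -0.0583, 0, 0, 0, 0, -0.0008, 0.0008, -0.1, 0, 0, 0, 0, -0.0008, 0.0008, -0.1333, 0, 0, 0, 0, -0.0008, 0.0008, -0.1333, 0, 0, 0, 0, -0.0008, 0.0008, -0.1333, 0], "grip_force": 30}}

```text
clock: 25.08
position: [0.5027, 0.3874, 0.1232]
ee_rot: [0.707, 0.707, -0.001, 0.0]
ft_force: [1.2, -0.1, -0.7]
grip_width: 0.447
grasp_force: 30.4
```

```bash
python3 - <<'E'
from h import *
im=manip.camera("wrist");o=manip.get_obs();p=o["position"];print(p)
k=cam("wrist")
for c in blobs(im,*BLUE):
  c=c[c[:,1]>262]
  if len(c)>20: print(bb(c),ccirc(c,k,p[2]+.031,.02))
E
```

```text
[0.50260857 0.38735693 0.12297989]
[281. 263. 355. 301.] (array([0.5021, 0.3861]), np.float64(0.0005))
```

To row units: -0.224 m / 0.6 = -0.3733, 0.024 m / 0.6 = 0.04.

Call:
{"name": "step_hand", "arguments": {"deltas": [0, 0, 0, -0.025, 0.0033, 0, 0, 0, 0, 0, -0.075, 0.0083, 0, 0, 0, 0, 0, -0.1417, 0.015, 0, 0, 0, 0, 0, -0.2083, 0.0233, 0, 0, 0, 0, 0, -0.275, 0.03, 0, 0, 0, 0, 0, -0.3333, 0.0367, 0, 0, 0, 0, 0, -0.3633, 0.04, 0, 0, 0, 0, 0, -0.3733, 0.04, 0, 0, 0, 0, 0, -0.3733, 0.04, 0, 0, 0, 0, 0, -0.3733, 0.04, 0, 0, 0, 0, 0, -0.3733, 0.04, 0.0333, 0, 0, 0, 0, -0.3733, 0.04, 0.0667, 0, 0, 0, 0, -0.3733, 0.04, 0.0867, 0, 0, 0, 0, -0.3733, 0.04, 0.095, 0, 0, 0, 0, -0.3733, 0.04, 0.095, 0, 0, 0, 0, -0.3733, 0.04, 0.095, 0]}}

```text
clock: 27.12
position: [0.5276, 0.164, 0.0679]
ee_rot: [0.707, 0.707, 0.001, 0.0]
ft_force: [-0.5, -0.1, 0.0]
grip_width: 0.448
grasp_force: 30.4
```

Call:
{"name": "step_hand", "arguments": {"deltas": [0, 0, 0, 0, 0, 0.0017, 0, 0, 0, 0, 0, 0, 0.0017, 0, 0, 0, 0, 0, 0, 0.0017, 0]}}

```text
clock: 27.5
position: [0.5272, 0.1638, 0.0663]
ee_rot: [0.707, 0.707, 0.0, 0.0]
ft_force: [-0.6, -0.1, -0.4]
grip_width: 0.447
grasp_force: 30.3
```

To row units: 0.001 m / 0.6 = 0.0017.

Call:
{"name": "step_hand", "arguments": {"deltas": [0, 0, 0, 0, 0, 0.0017, 0, 0, 0, 0, 0, 0, 0.0017, 0, 0, 0, 0, 0, 0, 0.0017, 0]}}

```text
clock: 27.88
position: [0.5271, 0.1638, 0.0652]
ee_rot: [0.707, 0.707, 0.0, 0.0]
ft_force: [-0.2, 0.7, -0.2]
grip_width: 0.452
grasp_force: 30.4
```

```bash
python3 - <<'E'
from h import *
im=manip.camera("wrist");o=manip.get_obs();p=o["position"];print(p)
k=cam("wrist")
for c in blobs(im,*BLUE):
  c=c[c[:,1]>262]
  if len(c)>20: print(bb(c),ccirc(c,k,p[2]+.031,.02))
E
```

```text
[0.52712638 0.16384621 0.06521543]
[430. 379. 457. 396.] (array([0.5956, 0.0629]), np.float64(0.0039))
[588. 338. 636. 396.] (array([0.7081, 0.1022]), np.float64(0.0074))
[281. 263. 355. 301.] (array([0.5266, 0.1625]), np.float64(0.0005))
```

Centred. I'll creep down to contact.

Call:
{"name": "step_hand", "arguments": {"deltas": [0, 0, 0, 0, 0, 0.0017, 0, 0, 0, 0, 0, 0, 0.0017, 0, 0, 0, 0, 0, 0, 0.0017, 0]}}

```text
clock: 28.3
position: [0.5271, 0.1638, 0.0642]
ee_rot: [0.707, 0.707, 0.0, 0.0]
ft_force: [-0.3, -0.2, -1.5]
grip_width: 0.45
grasp_force: 30.4
```

Call:
{"name": "step_hand", "arguments": {"deltas": [0, 0, 0, 0, 0, 0.0013, 0, 0, 0, 0, 0, 0, 0.0013, 0, 0, 0, 0, 0, 0, 0.0013, 0]}}

```text
clock: 28.68
position: [0.5272, 0.1638, 0.0634]
ee_rot: [0.707, 0.707, 0.0, 0.0]
ft_force: [-0.3, 0.4, -1.1]
grip_width: 0.454
grasp_force: 30.4
```

Call:
{"name": "step_hand", "arguments": {"deltas": [0, 0, 0, 0, 0, 0.0012, 0, 0, 0, 0, 0, 0, 0.0012, 0, 0, 0, 0, 0, 0, 0.0012, 0]}}

```text
clock: 29.05
position: [0.5272, 0.1638, 0.0627]
ee_rot: [0.707, 0.707, 0.0, 0.0]
ft_force: [0.4, 0.7, -0.9]
grip_width: 0.449
grasp_force: 30.3
```

To row units: 0.0006 m / 0.6 = 0.001.

Call:
{"name": "step_hand", "arguments": {"deltas": [0, 0, 0, 0, 0, 0.001, 0, 0, 0, 0, 0, 0, 0.001, 0, 0, 0, 0, 0, 0, 0.001, 0]}}

```text
clock: 29.42
position: [0.5273, 0.1639, 0.0624]
ee_rot: [0.707, 0.707, 0.0, 0.0]
ft_force: [-0.0, 0.1, 3.3]
grip_width: 0.449
grasp_force: 30.6
```

Call:
{"name": "step_hand", "arguments": {"deltas": [0, 0, 0, 0, 0, 0.001, 0, 0, 0, 0, 0, 0, 0.001, 0, 0, 0, 0, 0, 0, 0.001, 0]}}

```text
clock: 29.8
position: [0.5275, 0.1641, 0.0623]
ee_rot: [0.707, 0.707, 0.001, 0.0]
ft_force: [-1.7, -0.9, 7.7]
grip_width: 0.445
grasp_force: 31.1
```

Call:
{"name": "step_hand", "arguments": {"deltas": [0, 0, 0, 0, 0, 0.001, 0, 0, 0, 0, 0, 0, 0.001, 0, 0, 0, 0, 0, 0, 0.001, 0]}}

```text
clock: 30.18
position: [0.5277, 0.1641, 0.0622]
ee_rot: [0.707, 0.707, 0.001, 0.0]
ft_force: [-3.4, -2.0, 12.8]
grip_width: 0.45
grasp_force: 31.5
```

To row units: -0.15 m / 0.6 = -0.25, -0.145 m / 0.6 = -0.2417.

Call:
{"name": "step_hand", "arguments": {"deltas": [0, 0, 0, 0, 0, -0.002, 0, 0, 0, 0, 0, 0, -0.002, 0, 0, 0, 0, 0, 0, -0.002, 0.6, 0, 0, 0, 0, 0, -0.002, 0.85, 0, 0, 0, 0, 0, -0.002, 0.85, 0, 0, 0, 0, 0, -0.002, 0.85, 0, 0, 0, 0, 0, -0.0333, 0.85, 0, 0, 0, 0, 0, -0.1, 0.85, 0, 0, 0, 0, 0, -0.1667, 0.9, 0, 0, 0, -0.05, 0, -0.2167, 1, 0, 0, 0, -0.1333, 0, -0.2417, 1, 0, 0, 0, -0.2167, 0, -0.2417, 1, 0, 0, 0, -0.25, 0, -0.2417, 1, 0, 0, 0, -0.25, 0, -0.2417, 1, 0, 0, 0, -0.25, 0, -0.2417, 1]}}

```text
clock: 32.05
position: [0.5271, 0.0152, 0.2059]
ee_rot: [0.707, 0.708, 0.0, -0.0]
ft_force: [-0.4, -0.3, -0.1]
grip_width: 0.999
grasp_force: 0.0
```

```bash
python3 - <<'E'
from h import *
im=manip.camera("wrist");cv2.imwrite("pics/w7.png",im);o=manip.get_obs();print(o["position"])
k=cam("wrist")
print("orange");circles(im,k,ORANGE,.12,.024)
for c in blobs(im,*BLUE):
  print(bb(c),ccirc(c,k,.095,.02),ccirc(c,k,.12,.024))
E
```

```text
[0.52709369 0.0154213  0.20584661]
orange
px [315. 132.] [0.524  0.0708] rms 0.0013
[507. 161. 636. 373.] (array([ 0.8125, -0.0685]), np.float64(0.0675)) (array([ 0.7857, -0.0486]), np.float64(0.0563))
[395. 107. 450. 162.] (array([0.6204, 0.0686]), np.float64(0.0059)) (array([0.6132, 0.0695]), np.float64(0.0012))
[297.   3. 343.  45.] (array([0.528 , 0.1608]), np.float64(0.0011)) (array([0.5279, 0.1622]), np.float64(0.0048))
```

View pics/w7.png

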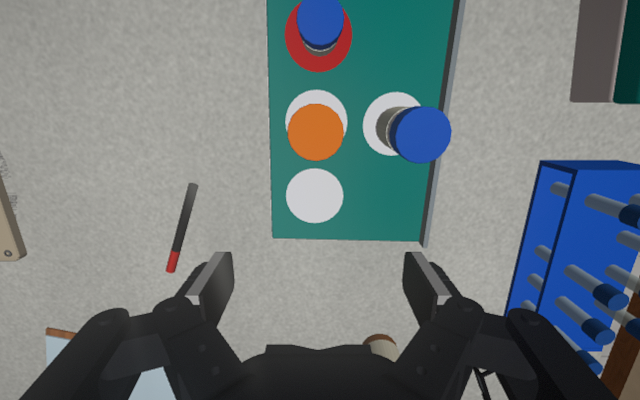

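All three placed jars are upright and centred: the small lid at (320,22), orange at (315,132) and the blue medium at (421,134). Only the large one is left.

To row units: -0.367 m / 0.6 = -0.6117, -0.055 m / 0.6 = -0.0917.

Call:
{"name": "step_hand", "arguments": {"deltas": [0, 0, 0, -0.05, -0.0083, 0, 1, 0, 0, 0, -0.1333, -0.02, 0, 1, 0, 0, 0, -0.2167, -0.0333, 0, 1, 0, 0, 0, -0.3, -0.045, 0, 1, 0, 0, 0, -0.3833, -0.0583, 0, 1, 0, 0, 0, -0.4667, -0.07, 0, 1, 0, 0, 0, -0.55, -0.0833, 0, 1, 0, 0, 0, -0.6, -0.09, 0, 1, 0, 0, 0, -0.6117, -0.0917, 0, 1, 0, 0, 0, -0.6117, -0.0917, 0, 1, 0, 0, 0, -0.6117, -0.0917, 0, 1, 0, 0, 0, -0.6117, -0.0917, 0, 1]}}

```text
clock: 33.6
position: [0.4727, -0.3519, 0.206]
ee_rot: [0.706, 0.708, 0.0, -0.0]
ft_force: [-0.1, -0.2, -0.7]
grip_width: 0.999
grasp_force: 0.0
```

```bash
python3 - <<'E'
from h import *
im=manip.camera("wrist");cv2.imwrite("pics/w8.png",im);o=manip.get_obs();print(o["position"])
k=cam("wrist")
for c in blobs(im,*BLUE):
  print(bb(c),ccirc(c,k,.125,.028))
E
```

```text
[ 0.47260131 -0.35225177  0.20605318]
[130. 368. 174. 396.] (array([ 0.2914, -0.5784]), np.float64(0.0054))
[287.  97. 351. 163.] (array([ 0.4728, -0.2952]), np.float64(0.0016))
[617.   3. 636.  52.] (array([ 0.7243, -0.2171]), np.float64(0.0024))
```

View pics/w8.png

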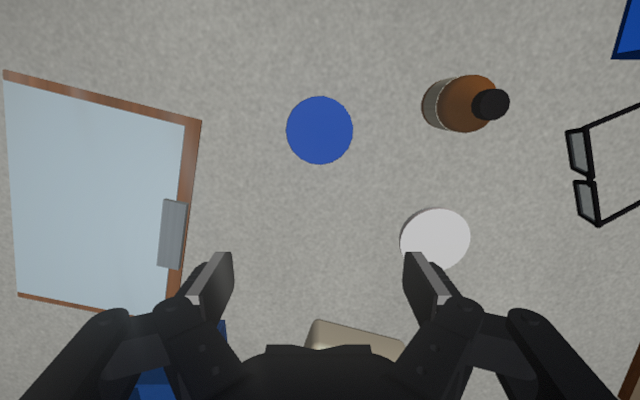

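The large lid is at (319,130), and the amber bottle at (465,103) is clear of the fingers.

To row units: 0.114 m / 0.6 = 0.19, 0.1 m / 0.6 = 0.1667.

Call:
{"name": "step_hand", "arguments": {"deltas": [0, 0, 0, 0.05, 0, 0, 1, 0, 0, 0, 0.1, 0, 0, 1, 0, 0, 0, 0.1, 0, 0, 1, 0, 0, 0, 0.1, 0, 0.05, 1, 0, 0, 0, 0.1, 0, 0.1167, 1, 0, 0, 0, 0.1, 0, 0.1667, 1, 0, 0, 0, 0.1, 0, 0.19, 1, 0, 0, 0, 0.1, 0, 0.19, 1, 0, 0, 0, 0.1, 0, 0.19, 1, 0, 0, 0, 0.1, 0, 0.19, 1]}}

```text
clock: 34.9
position: [0.4728, -0.2936, 0.0931]
ee_rot: [0.707, 0.707, 0.0, 0.001]
ft_force: [0.3, -0.3, -0.5]
grip_width: 1.003
grasp_force: 0.0
```

```bash
python3 - <<'E'
from h import *
im=manip.camera("wrist");o=manip.get_obs();print(o["position"])
k=cam("wrist")
for c in blobs(im,*BLUE):
  c=c[c[:,1]>262]
  if len(c)>20: print(bb(c),ccirc(c,k,.125,.028))
E
```

```text
[ 0.47267603 -0.2935068   0.0929224 ]
[267. 263. 372. 309.] (array([ 0.4729, -0.2915]), np.float64(0.0007))
```

Call:
{"name": "step_hand", "arguments": {"deltas": [0, 0, 0, 0.0033, 0, 0, 1, 0, 0, 0, 0.0033, 0, 0, 0, 0, 0, 0, 0.0033, 0, 0, 0, 0, 0, 0, 0.0033, 0, 0, 0, 0, 0, 0, 0.0033, 0, 0, 0, 0, 0, 0, 0.0033, 0, 0, 0, 0, 0, 0, 0.0033, 0, 0, 0, 0, 0, 0, 0.0033, 0, -0.0167, 0, 0, 0, 0, 0.0033, 0, -0.0583, 0, 0, 0, 0, 0.0033, 0, -0.1, 0, 0, 0, 0, 0.0033, 0, -0.1333, 0, 0, 0, 0, 0.0033, 0, -0.1333, 0, 0, 0, 0, 0.0033, 0, -0.1333, 0], "grip_force": 35}}

```text
clock: 36.58
position: [0.4716, -0.2909, 0.171]
ee_rot: [0.707, 0.707, -0.0, -0.001]
ft_force: [-0.1, -0.7, -1.6]
grip_width: 0.627
grasp_force: 37.5
```

```bash
python3 - <<'E'
from h import *
im=manip.camera("wrist");o=manip.get_obs();p=o["position"];print(p)
k=cam("wrist")
for c in blobs(im,*BLUE):
  c=c[c[:,1]>262]
  if len(c)>20: print(bb(c),ccirc(c,k,p[2]+.032,.028))
E
```

```text
[ 0.47152789 -0.29085966  0.17073485]
[165. 371. 214. 396.] (array([ 0.4051, -0.3894]), np.float64(0.0064))
[266. 263. 370. 314.] (array([ 0.4711, -0.2921]), np.float64(0.0007))
```

To row units: 0.2748 m / 0.6 = 0.458, 0.051 m / 0.6 = 0.085.

Call:
{"name": "step_hand", "arguments": {"deltas": [0, 0, 0, 0.025, 0, 0, 0, 0, 0, 0, 0.075, 0.0067, 0, 0, 0, 0, 0, 0.1417, 0.0167, 0, 0, 0, 0, 0, 0.2083, 0.0333, 0, 0, 0, 0, 0, 0.275, 0.05, 0, 0, 0, 0, 0, 0.3417, 0.0667, 0, 0, 0, 0, 0, 0.4, 0.0767, 0, 0, 0, 0, 0, 0.4417, 0.0833, 0, 0, 0, 0, 0, 0.458, 0.085, 0, 0, 0, 0, 0, 0.458, 0.085, 0, 0, 0, 0, 0, 0.458, 0.085, 0, 0, 0, 0, 0, 0.458, 0.085, 0.025, 0, 0, 0, 0, 0.458, 0.085, 0.0583, 0, 0, 0, 0, 0.458, 0.085, 0.0833, 0, 0, 0, 0, 0.458, 0.085, 0.0917, 0, 0, 0, 0, 0.458, 0.085, 0.0917, 0, 0, 0, 0, 0.458, 0.085, 0.0917, 0, 0, 0, 0, 0.458, 0.085, 0.0917, 0]}}

```text
clock: 38.88
position: [0.5235, -0.0164, 0.1175]
ee_rot: [0.707, 0.707, 0.0, 0.0]
ft_force: [0.0, 0.1, -2.2]
grip_width: 0.629
grasp_force: 37.5
```

```bash
python3 - <<'E'
from h import *
im=manip.camera("wrist");o=manip.get_obs();p=o["position"];print(p)
cv2.imwrite("pics/w9.png",im)
k=cam("wrist")
for c in blobs(im,*BLUE):
  c=c[c[:,1]>262]
  if len(c)>20: print(bb(c),ccirc(c,k,p[2]+.032,.028))
E
```

```text
[ 0.52344245 -0.01634666  0.11739755]
[266. 263. 371. 314.] (array([ 0.523 , -0.0176]), np.float64(0.0007))
[555. 263. 636. 394.] (array([ 0.6834, -0.058 ]), np.float64(0.0126))
```

View pics/w9.png

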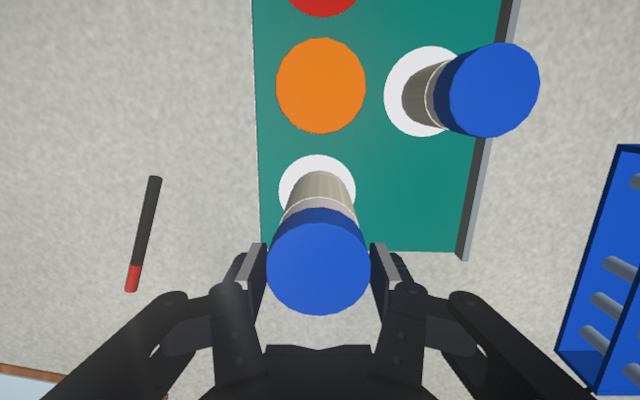

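The large jar is upright over the end mark at (318,190), with its neighbours undisturbed. I'll lower to contact.

The manual's scale: shifts go in shares of 0.6 m and turns go in shares of 2 pi rad. Converting my numbers, 0.003 m / 0.6 = 0.005, -0.0005 m / 0.6 = -0.0008.

Call:
{"name": "step_hand", "arguments": {"deltas": [0, 0, 0, 0, -0.0008, 0.005, 0, 0, 0, 0, 0, -0.0008, 0.005, 0, 0, 0, 0, 0, -0.0008, 0.005, 0]}}

```text
clock: 39.3
position: [0.5226, -0.0164, 0.1139]
ee_rot: [0.707, 0.707, 0.0, 0.0]
ft_force: [-0.5, 0.6, -2.7]
grip_width: 0.627
grasp_force: 37.5
```

Call:
{"name": "step_hand", "arguments": {"deltas": [0, 0, 0, 0, 0, 0.0017, 0, 0, 0, 0, 0, 0, 0.0017, 0, 0, 0, 0, 0, 0, 0.0017, 0]}}

```text
clock: 39.67
position: [0.5226, -0.0164, 0.1129]
ee_rot: [0.707, 0.707, 0.0, 0.0]
ft_force: [-0.3, -0.5, -1.2]
grip_width: 0.634
grasp_force: 37.5
```

Call:
{"name": "step_hand", "arguments": {"deltas": [0, 0, 0, 0, 0, 0.0013, 0, 0, 0, 0, 0, 0, 0.0013, 0, 0, 0, 0, 0, 0, 0.0013, 0]}}

```text
clock: 40.05
position: [0.5229, -0.0164, 0.1125]
ee_rot: [0.707, 0.707, 0.0, 0.0]
ft_force: [-0.7, -0.8, 3.1]
grip_width: 0.629
grasp_force: 37.9
```

To row units: -0.13 m / 0.6 = -0.2167, -0.1 m / 0.6 = -0.1667.

Call:
{"name": "step_hand", "arguments": {"deltas": [0, 0, 0, 0, 0, 0, 0, 0, 0, 0, 0, 0, 0, 0.75, 0, 0, 0, 0, 0, 0, 1, 0, 0, 0, 0, 0, 0, 1, 0, 0, 0, 0, 0, 0, 1, 0, 0, 0, 0, 0, 0, 1, 0, 0, 0, 0, 0, -0.0333, 1, 0, 0, 0, 0, 0, -0.1, 1, 0, 0, 0, 0, 0, -0.1667, 1, 0, 0, 0, -0.0667, 0.0167, -0.2167, 1, 0, 0, 0, -0.1333, 0.0333, -0.2167, 1, 0, 0, 0, -0.1333, 0.05, -0.2167, 1, 0, 0, 0, -0.1333, 0.05, -0.2167, 1, 0, 0, 0, -0.1333, 0.05, -0.2167, 1]}}

```text
clock: 41.8
position: [0.5524, -0.0951, 0.2418]
ee_rot: [0.706, 0.708, -0.0, -0.0]
ft_force: [-0.2, -0.5, -0.0]
grip_width: 0.995
grasp_force: 0.0
```

```bash
python3 - <<'E'
from h import *
im=manip.camera("wrist");cv2.imwrite("pics/w10.png",im);o=manip.get_obs();print(o["position"])
k=cam("wrist")
print("orange");circles(im,k,ORANGE,.12,.024)
for c in blobs(im,*BLUE):
  print(bb(c),ccirc(c,k,.095,.02),ccirc(c,k,.12,.024),ccirc(c,k,.145,.028))
s=manip.camera("side")[80:340,180:440];cv2.imwrite("pics/s10.png",cv2.resize(s,(600,600),interpolation=cv2.INTER_CUBIC))
look("side",["amber_bottle","dish_stack"])
E
```

```text
[ 0.55239272 -0.09524019  0.24194047]
orange
px [286.  18.] [0.5244 0.0705] rms 0.0003
[254.  74. 317. 140.] (array([ 0.5185, -0.0206]), np.float64(0.0119)) (array([ 0.5212, -0.0203]), np.float64(0.0054)) (array([ 0.524 , -0.0207]), np.float64(0.0013))
[487.  64. 636. 273.] (array([ 0.8234, -0.094 ]), np.float64(0.0716)) (array([ 0.7995, -0.0885]), np.float64(0.0605)) (array([ 0.7754, -0.0828]), np.float64(0.0495))
[366.   3. 420.  30.] (array([0.6198, 0.0684]), np.float64(0.0024)) (array([0.6143, 0.0683]), np.float64(0.0005)) (array([0.6089, 0.0682]), np.float64(0.002))
side amber_bottle 0.73 [ 0.6166 -0.2842] res [-1.5 -2.7  1.4  2.4]
side dish_stack 0.92 [0.6738 0.3712] res [-3.3 -2.3  3.3  1.8]
```

View pics/w10.png

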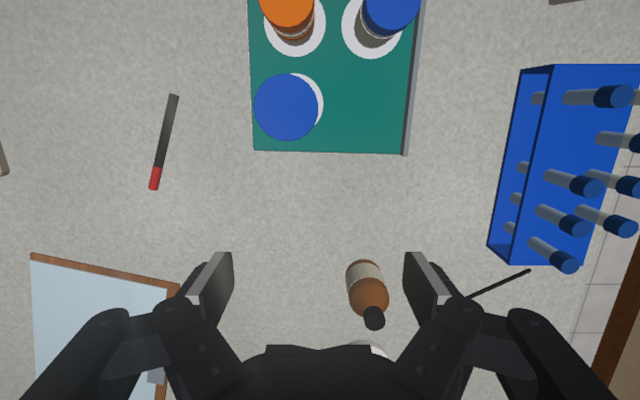

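View pics/s10.png

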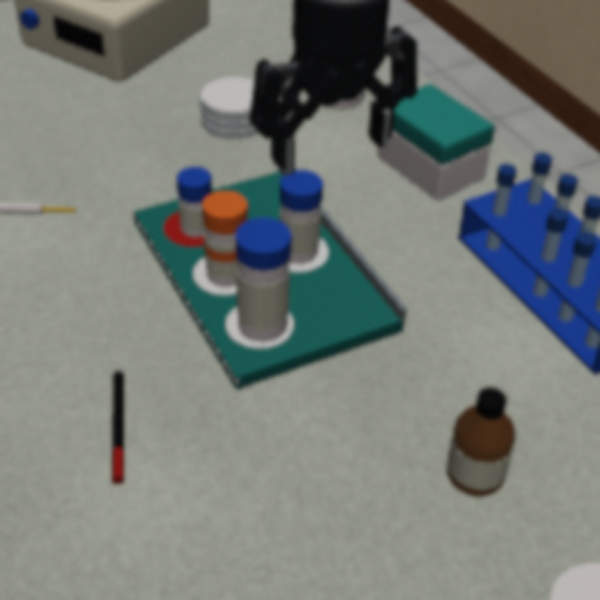

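The wrist and side views show all four jars upright and centred on their marks. The amber bottle and the dish stack are where they were, and the gripper is clear of everything.

```bash
python3 -c "
from workcell import manip
print(manip.hand_in())"
```

```text
the job is handed in; nothing more can be done
None
```

The job is handed in at about 42 s: all four jars stand upright on their marks, within about 2 mm of centre as measured, and the amber bottle and dish stack were not touched.

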